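Clamp a cleat to a shelf bracket and hold it

ROBOT

A 7-joint arm with a two-finger parallel gripper is mounted at the origin on the work surface. World frame = base frame: x ahead of the robot, y to its left, z up, the work surface at z = 0. Lengths are in m, angles in rad, forces in N, time in s.
With the tool pointing down it reaches from about 0.35 to 0.9 m from the base axis. Payload 7.2 kg.
Tool frame: the origin (TCP) lies between the finger pads, 19 mm behind the fingertips; this is the grasp point; z points along the fingers, y is the line along which they close (so a half turn about z gives the same grasp; the last joint's range is limited). The gripper opens to 88 mm and grips with 3 to 60 N. Pads are 20 mm wide; open, the fingers measure 115 mm over their backs; the gripper's body (75 mm by 178 mm) begins 61 mm behind the grasp point.
Start: joints at [-1.267, 0.411, -0.013, 1.596, 0.006, 1.134, -0.082], TCP at [0.227, 0.582, 0.241] pointing down, gripper open.
Joint ranges: [-2.95, 2.95], [-0.29, 1.99], [-1.47, 1.44], [0.14, 2.54], [-1.03, 4.17], [0.13, 1.85], [-2.86, 2.86]. Speed limits (rad/s): [2.39, 2.39, 3.01, 3.01, 3.14, 3.14, 3.14].

INTERFACE

Orientations are given as a unit quaternion [x, y, z, w].
In Python, from bench import robot gives the robot as it stands. The module is installed in compiled form; this text tells all that it offers.
- The arm moves only by the tool move_arm, never from a script. Its argument "plan" is one flat list of numbers, 7 for each row, row after row: the turn, a rotation vector about the tool's x, y, z scaled (see below), then the shift along the tool's x, y, z scaled (see below), then the closure, from -1 (fully open) to 1 (shut). A call has 1 to 10 rows; each row shifts and turns the commanded pose from where the row before left it, along the tool's axes as they then stand; what a row does not reach is not made up. The controller multiplies each number of a shift by 20 mm and each number of a turn by 4 degrees. A row lasts 1/12 s, in which the tool goes at most 41.7 mm and 7.16 degrees, less where a joint would pass 70% of its speed; a pose out of reach is approached as far as the arm can. A call with a number of a shift or a turn outside -1 to 1 is refused whole. A call with a gripper value outside its range is refused whole. The fingers move at their own pace and stop on an object; "newtons" is the grip in N (left out, the last holds). Time passes only in rows, so rows that do not move let the fingers close. It gives the time, the measured TCP pose, the force, the opening and the grip force at its end, in the units of the state.
- robot.get_obs(): the state, without advancing time (a new reading comes with each control period).
- robot.snapshot(name): name is "scene" or "side" or "wrist"; returns the picture (384x512x3 uint8, red, green, blue); there is no depth.
- robot.calibration(name): a dict with "K" (3x3 intrinsics, pixels), "rvec" (rotation vector, rad) and "tvec" (3), from world to camera coordinates, as OpenCV has them. Camera axes: x right, y down, z forward; pixel columns grow to the right and rows downward; lengths in m; the calibration is good to about 2 mm. A picture is of the moment at which its call begins: read the wrist's pose just before it. calibration takes no time and is no camera call; for the wrist camera it gives the pose at the moment of the call.
- robot.close_job(): hands the job in; it is judged then, once.
The state is a dict: "clock": time; "q": joint angles; "qvel": joint speeds; "joint_efforts": joint torques, N m; "tcp_pos": TCP position; "tcp_rot": TCP orientation; "force": force on the tool from outside, world axes, zero at the start; "torque": the same for the moment, N m; "width": finger opening in m; "gripper_force": force on a finger pad.
Only numpy, scipy, OpenCV 4.12 (cv2) and the standard library are available. Lean on these libraries where they do the work, as an engineer would, in place of code of your own. Each camera call takes 0.05 s, during which the arm holds its last target. There are 200 camera calls.

TASK

Stand the loose rectangular pine cleat upright on the clamp's board, centred in front of the white shelf bracket with a wide face close against the bracket's back plate, and let go of it. Then pump the clamp's trigger - never pushing the jaw itself by hand - until the rubber pad bears on the cleat and presses it flat against the bracket, gently enough not to dent the soft wood. Finish while still squeezing the trigger, with the pad pressing the cleat firmly, and leave everything else on the counter where it is.

Things in the scene. Friction and masses are not known exactly. Their poses are not given: they have to be found in the camera images.
- cleat: Loose plain pine block, standing upright, 32 (its x) x 44 (its y) x 75 tall mm, 40 to 75 g; origin at the centre of its underside. The wide faces (44 wide) look along its +x and -x; take it across the 44 mm. Soft: pressed by the pad with more than about 60 N it dents. The other pine piece, a triangular gusset, is not used; the two may swap places.
- clamp: One-hand ratchet clamp, caulking-gun type, fixed on a plywood board 400 (x) x 100 (y) x 18 mm; origin at the centre of the board's underside, on the counter. Its +x runs from handle to bracket. Black housing x -160 to -80 mm, 44 wide, top 100 above the counter; from its top rises the fixed black handle, x -150 to -130, 26 wide, top at 173; in front of it (+x) the grey trigger.
- plate_face (a point): Middle of the lower edge of the white bracket's back plate (50 wide, 60 tall, fixed against the steel fixed jaw), on its face towards the pad, at the board's top, 18 mm above the counter; axes as the clamp's. It is at clamp x +70 mm. With the cleat tight on the plate, its origin is 16 mm to the -x side of this point. The bracket's arm and strut are behind the plate.
- handle_back (a point): Point on the rear face (towards clamp -x) of the fixed handle, 145 mm above the counter, a good TCP height. Handle and trigger stand free on their outer sides above 100 mm height.
- trigger_front (a point): Point on the front face (towards clamp +x) of the trigger, 145 mm above the counter; moves with it. Handle rear to this point is 50 mm at rest (53 at the trigger's top), 35 fully squeezed: one finger behind the handle, one before the trigger, closing along the clamp's x; opening to 76 mm centred 18 mm before the handle's rear lets it fully out.
- trigger_blade: Grey trigger blade, 12 thick, 26 wide, standing up out of the housing to 155 mm above the counter; pivots about the line along clamp y through its origin (95 mm above the counter, clamp x -122), leaning 0.30 rad to +x at rest and 0.02 squeezed, so that a finger bears on its upper edge.
- trigger (a joint): Angle of the trigger, 0 at rest to 0.28 rad squeezed to its stop; a spring returns it. Its lower arm drives the jaw forward (up to 12 mm) by a pawl on 9.3 mm teeth: 9.3 mm a full stroke (the first may give less), some slack at its start; let it fully out each time. 10 N on it moves the free jaw, 20 N gives about 15 N at the pad, 45 N about 48 N. Jerks may skip a tooth.
- jaw (a joint): Travel of the jaw towards the bracket, 0 to 0.055 m; starts between 0 and 0.018. The pad is 72 mm minus this from the plate. A friction brake of 6 N holds the jaw when the trigger is let out; then the pad's spring may push it back a few mm, so a firm grip is sure only while the trigger is squeezed.
- pad (a joint): How far the sprung pad is pressed back into the jaw, 0 to 0.010 m, 3 N per mm (0.004 m means 12 N); at 0.010 it is solid.
- pad_face: Black rubber pad on the jaw, 32 wide, 36 tall, 6 thick; origin at the centre of its front face, 48 mm above the counter.
- jaw_plate: Steel plate of the jaw, 34 wide, 40 tall, 8 thick, behind the pad, on a toothed bar at 46 mm height that runs through the housing; origin at its middle, 48 mm above the counter. It and the pad are to be moved by the trigger only.
- wedge: Bystander: open triangular pine gusset, 30 x 60 x 60 mm; leave it.
- canister: Bystander: white ceramic canister, 90 across, 130 tall; leave it.
- glue: Bystander: white bottle, 48 across, 130 tall; leave it.
- egg_rack: Bystander: wooden egg rack with four eggs, 240 x 90 mm, 82 tall; leave it.
Mind the look-alikes: they are no part of the job. What is shaped like the cleat but red is not meant.

How it is judged:
On the way, in this order (a step that is already met when the one before it is completed fails the run):
1. the cleat stands on the board before the bracket's plate, wide face to it, let go (y of cleat in the frame of plate_face between -0.008 and 0.008 m and z of cleat in the frame of plate_face between -0.004 and 0.004 m and angle between cleat's own z axis and vertical below 0.08 rad and angle between the x axis of cleat and the x axis of clamp, either way round below 0.14 rad and x of cleat in the frame of plate_face above -0.03 m and contact force between the fingers and cleat below 0.1 N and linear speed of cleat below 0.02 m/s), for 0.2 s.
2. the pad, driven by the trigger, presses the cleat against the plate (y of cleat in the frame of plate_face between -0.008 and 0.008 m and z of cleat in the frame of plate_face between -0.004 and 0.004 m and angle between cleat's own z axis and vertical below 0.08 rad and angle between the x axis of cleat and the x axis of clamp, either way round below 0.14 rad and contact force between pad_face and cleat above 5 N and contact force between the fingers and trigger_blade above 3 N and x of cleat in the frame of plate_face above -0.0185 m), for 0.2 s.
At the end, for the whole second after the job is handed in: The cleat stands upright on the board (within 0.08 rad), centred on the plate within 8 mm, square within 0.14 rad and flat against it (within 2.5 mm); the pad presses it with 5 to 50 N; the fingers still push the trigger with more than 3 N, and nothing of the robot touches the cleat (all of step 2 and contact force between pad_face and cleat below 50 N and value of joint jaw above 0.03 m and linear speed of cleat below 0.01 m/s and contact force between each of the arm, the fingers and cleat below 0.1 N); the arm keeps its last pose, push and grip.
It fails at once if the cleat is dented: the pad presses it with more than 60 N (contact force between pad_face and cleat above 60 N).
It fails at once if the jaw or its pad is pushed by the robot instead of by the trigger (contact force between any of the fingers, the arm and jaw_plate above 4 N).
It fails at once if a bystander is disturbed (distance of any of wedge, canister, glue, egg_rack from where it was at the start of the episode above 0.03 m).
It also fails if it takes over 51 s, if anything falls off the work surface, if the arm or the gripper's body presses on something with over 40 N, if the wrist force passes 120 N, or if a joint passes its speed limit or range.

## Working session

There is one attempt and no reset: what is moved stays moved. The work goes in short steps, Python scripts to look and compute and a tool call to move; the robot and the scene stay as the last step left them, time stands still between calls to the robot, and variables do not carry over. Pictures are saved under pics/ and viewed, at most 10 in all, crops included, and the job is handed in when it is done.

Besides the shell and the picture viewer there is one more tool, called after "Call:" by a JSON object that holds its "name" and its "arguments", one argument or row to a line. move_arm: Moves the arm, as the interface text tells. Shifts and turns lie within -1 to 1; 1 stands for 20 mm of shift or 4 degrees of turn. Its arguments: {"type":"object","properties":{"plan":{"type":"array"},"newtons":{"type":"number"}},"required":["plan"]}

```bash
mkdir -p pics
cat > h.py <<'E'
import numpy as np, cv2
from bench import robot
from scipy.spatial.transform import Rotation as R
def snap(n,f):
    c=robot.calibration(n); im=robot.snapshot(n); cv2.imwrite('pics/'+f+'.png',im[:,:,::-1]); np.savez('pics/'+f+'.npz',**{k:np.array(v) for k,v in c.items()}); return im
def cal(f):
    c=np.load('pics/'+f+'.npz'); return c['K'],cv2.Rodrigues(c['rvec'])[0],c['tvec'].ravel()
def ray(f,uv):
    K,Rm,t=cal(f); d=Rm.T@np.linalg.solve(K,[uv[0],uv[1],1.]); return -Rm.T@t,d
def onz(f,uv,z):
    o,d=ray(f,uv); return o+d*(z-o[2])/d[2]
def tri(f1,u1,f2,u2):
    o,d=ray(f1,u1);p,e=ray(f2,u2)
    s=np.linalg.lstsq(np.c_[d,-e],p-o,rcond=None)[0]; a=o+s[0]*d;b=p+s[1]*e
    return (a+b)/2,np.linalg.norm(a-b)
def proj(f,X):
    K,Rm,t=cal(f); p=K@(Rm@np.array(X)+t); return p[:2]/p[2]
E
python3 - <<'E'
from h import *
a=snap('scene','sc0');b=snap('side','si0');c=snap('wrist','wr0')
o=robot.get_obs();print(o['clock'],o['tcp_pos'],o['tcp_rot'],o['width'])
for f in('sc0','si0','wr0'):
    K,Rm,t=cal(f);print(f,-Rm.T@t,Rm[2],K[0,0])
cv2.imwrite('pics/all0.png',cv2.resize(np.vstack([np.hstack([a,b])]),(800,300))[:,:,::-1])
E
```

```text
0.15 [0.22696901 0.58196348 0.24069841] [ 1.84819035e-01  9.82772386e-01 -5.97656980e-04 -6.20267296e-05] 0.0879975329938571
sc0 [1.18666958 0.53723001 1.08689531] [-0.44266509 -0.45048696 -0.77531227] 473.65344752608354
si0 [0.40472766 0.73490075 1.03201894] [ 0.17059283 -0.64067283 -0.74862301] 442.8315827904052
wr0 [0.15075975 0.61085266 0.38377434] [ 0.27069555 -0.10846274 -0.95653529] 337.3026158522291
```

View pics/sc0.png

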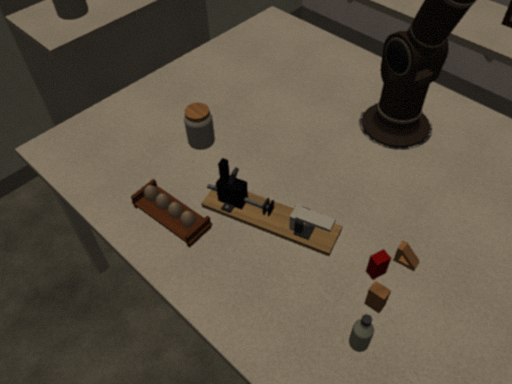

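View pics/si0.png

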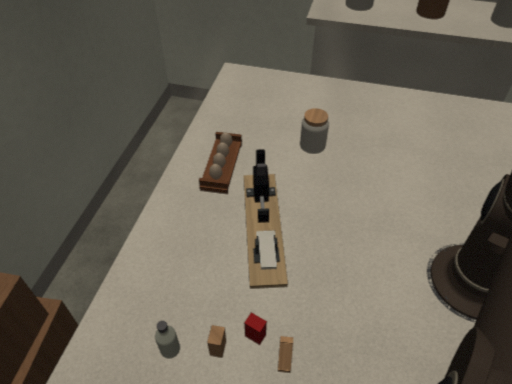

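The scene view shows the board running from the handle (225,180) to the bracket (310,220). The pine cleat is at (377,297), with the red decoy at (378,264), the gusset at (406,256) and the glue at (361,333). In the side view the cleat is at (217,338) and the board spans (262,180) to (267,283). I'll zoom in on both.

Run:
```python
from h import *
a=cv2.imread('pics/sc0.png');b=cv2.imread('pics/si0.png')
def g(im,x,y,w,h,W,H): 
    c=cv2.resize(im[y:y+h,x:x+w],(W,H),interpolation=cv2.INTER_CUBIC); return np.clip(c.astype(float)*1.6,0,255).astype(np.uint8)
top=np.hstack([g(a,195,150,150,105,450,315),g(a,350,240,70,63,350,315)])
bot=np.hstack([g(b,230,145,70,142,140,284),g(b,200,310,100,71,400,284),g(a,358,280,40,44,260,284)])
cv2.imwrite('pics/z0.png',np.vstack([top,bot]))
for n,im,(x,y,w,h) in(('sc0',a,(355,275,45,40)),('si0',b,(200,318,35,40))):
    hsv=cv2.cvtColor(im,cv2.COLOR_BGR2HSV)[y:y+h,x:x+w]
    m=((hsv[...,0]<20)&(hsv[...,1]>90)).astype(np.uint8)
    c=max(cv2.findContours(m,0,2)[0],key=cv2.contourArea)
    print(n,cv2.contourArea(c),(cv2.approxPolyDP(cv2.convexHull(c),1.5,True).reshape(-1,2)+[x,y]).tolist())
for n,im,(x,y,w,h) in(('sc0',a,(195,180,150,75)),('si0',b,(235,170,60,120))):
    hsv=cv2.cvtColor(im,cv2.COLOR_BGR2HSV)[y:y+h,x:x+w]
    m=((hsv[...,0]<25)&(hsv[...,1]>90)&(hsv[...,2]>40)).astype(np.uint8)
    p=np.argwhere(m)[:,::-1]
    c=max(cv2.findContours(cv2.morphologyEx(m,3,np.ones((3,3))),0,2)[0],key=cv2.contourArea)
    print('board',n,(cv2.approxPolyDP(cv2.convexHull(c),2,True).reshape(-1,2)+[x,y]).tolist())
```

```text
sc0 466.0 [[375, 281], [390, 290], [385, 303], [378, 312], [365, 303], [369, 288]]
si0 400.0 [[212, 326], [224, 328], [225, 341], [221, 356], [210, 353], [208, 339]]
board sc0 [[202, 202], [212, 189], [249, 192], [339, 225], [341, 229], [329, 254], [323, 254], [204, 207]]
board si0 [[244, 176], [253, 175], [276, 195], [285, 285], [250, 285]]
```

View pics/z0.png

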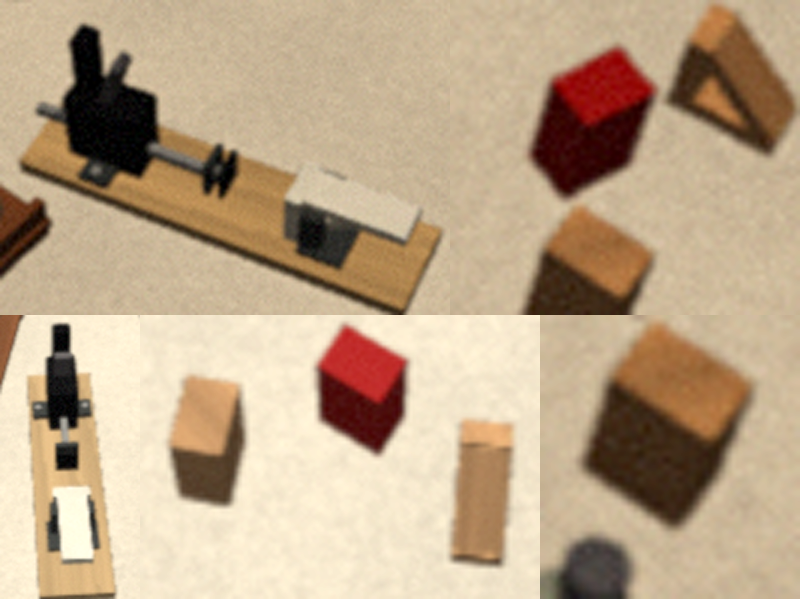

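The zoomed crops show the cleat's top quad in the scene view at about (376,281), (391,290), (384,299), (369,290). In the side view it is at about (212,325), (225,327), (223,344), (208,342). The board's corners, the black handle and the bracket are all visible too.

Run:
```python
from h import *
np.set_printoptions(precision=4,suppress=True)
S=[(375.7,281.2),(390.6,290.5),(384.5,299.5),(369.1,289.7)]
T=[(211.75,325.5),(225.25,327),(223.5,344.3),(208.5,342.25)]
A=np.array([onz('sc0',u,.075) for u in S]);B=np.array([onz('si0',u,.075) for u in T])
print(A,A.mean(0));print(B,B.mean(0))
print('tri centre',tri('sc0',np.mean(S,0),'si0',np.mean(T,0)))
for P in(A,B): print('sides',[(round(np.linalg.norm(d:=P[(i+1)%4]-P[i]),4),round(np.degrees(np.arctan2(d[1],d[0]))%180,1)) for i in range(4)])
S=[(201.7,203.3),(212.3,189),(342,226.7),(329.7,250)]
T=[(244,175),(275,174),(287.5,284),(249,286)]
for f,U in(('sc0',S),('si0',T)):
    P=np.array([onz(f,u,.018) for u in U]);print(P,P.mean(0));print('sides',[(round(np.linalg.norm(d:=P[(i+1)%4]-P[i]),4),round(np.degrees(np.arctan2(d[1],d[0]))%360,1)) for i in range(4)])
# handle top: centre of top in each view
```

```text
[[0.5904 0.3238 0.075 ]
 [0.5869 0.3641 0.075 ]
 [0.6166 0.3673 0.075 ]
 [0.6202 0.3259 0.075 ]] [0.6035 0.3453 0.075 ]
[[0.6149 0.3256 0.075 ]
 [0.5839 0.3212 0.075 ]
 [0.5757 0.3611 0.075 ]
 [0.6094 0.3651 0.075 ]] [0.596  0.3433 0.075 ]
tri centre (array([0.5979, 0.3421, 0.0667]), np.float64(0.0037224309647807164))
sides [(np.float64(0.0405), np.float64(95.0)), (np.float64(0.0299), np.float64(6.1)), (np.float64(0.0416), np.float64(95.0)), (np.float64(0.0299), np.float64(4.0))]
sides [(np.float64(0.0313), np.float64(8.0)), (np.float64(0.0407), np.float64(101.7)), (np.float64(0.034), np.float64(6.7)), (np.float64(0.0399), np.float64(97.9))]
[[ 0.6911 -0.206   0.018 ]
 [ 0.6326 -0.2243  0.018 ]
 [ 0.4787  0.1432  0.018 ]
 [ 0.5628  0.167   0.018 ]] [ 0.5913 -0.0301  0.018 ]
sides [(np.float64(0.0613), np.float64(197.4)), (np.float64(0.3985), np.float64(112.7)), (np.float64(0.0874), np.float64(15.8)), (np.float64(0.3945), np.float64(289.0))]
[[ 0.6886 -0.2085  0.018 ]
 [ 0.594  -0.2378  0.018 ]
 [ 0.4732  0.1427  0.018 ]
 [ 0.5684  0.1737  0.018 ]] [ 0.5811 -0.0325  0.018 ]
sides [(np.float64(0.0991), np.float64(197.2)), (np.float64(0.3992), np.float64(107.6)), (np.float64(0.1001), np.float64(18.0)), (np.float64(0.4007), np.float64(287.5))]
```

Call:
{"name": "move_arm", "arguments": {
  "plan": [0,0,0,-0.98,-0.2,0.16,-1,0,0,0,-0.98,-0.2,0.16,-1,0,0,0,-0.98,-0.2,0.16,-1,0,0,0,-0.98,-0.2,0.16,-1,0,0,0,-0.98,-0.2,0.16,-1,0,0,0,-0.98,-0.2,0.16,-1,0,0,0,-0.98,-0.2,0.16,-1,0,0,0,-0.98,-0.2,0.16,-1,0,0,0,-0.98,-0.2,0.16,-1,0,0,0,-0.98,-0.2,0.16,-1]
}}

```text
clock: 0.98
tcp_pos: [0.3958, 0.4731, 0.2089]
tcp_rot: [0.185, 0.983, -0.0, -0.0]
force: [0.7, -0.8, -0.2]
width: 0.088
gripper_force: 0.0
```

Call:
{"name": "move_arm", "arguments": {
  "plan": [0,0,0,-0.98,-0.2,0.16,-1,0,0,0,-0.98,-0.2,0.16,-1,0,0,0,-0.98,-0.2,0.16,-1,0,0,0,-0.98,-0.2,0.16,-1,0,0,0,-0.98,-0.2,0.16,-1,0,0,0,-0.98,-0.2,0.16,-1,0,0,0,-0.98,-0.2,0.16,-1,0,0,0,-0.98,-0.2,0.16,-1,0,0,0,-0.98,-0.2,0.16,-1,0,0,0,-0.98,-0.2,0.16,-1]
}}

```text
clock: 1.82
tcp_pos: [0.5638, 0.3647, 0.1768]
tcp_rot: [0.185, 0.983, -0.0, -0.0]
force: [1.4, 1.4, -0.2]
width: 0.0877
gripper_force: 0.0
```

Call:
{"name": "move_arm", "arguments": {
  "plan": [0,0,0,-0.98,-0.2,0.16,-1,0,0,0,-0.98,-0.2,0.16,-1,0,0,-0.88,0,0,0,-1,0,0,-0.88,0,0,0,-1,0,0,-0.88,0,0,0,-1,0,0,-0.88,0,0,0,-1,0,0,-0.88,0,0,0,-1,0,0,-0.88,0,0,0,-1,0,0,-0.88,0,0,0,-1,0,0,-0.88,0,0,0,-1]
}}

```text
clock: 2.65
tcp_pos: [0.5966, 0.3435, 0.1705]
tcp_rot: [-0.061, 0.998, -0.0, -0.0]
force: [0.6, 0.7, -0.1]
width: 0.088
gripper_force: 0.0
```

Run:
```python
from h import *
o=robot.get_obs();r=R.from_quat(o['tcp_rot']).as_matrix();print(o['clock'],o['tcp_pos'],np.degrees(np.arctan2(r[1,1],r[0,1])),o['q'],o['force'])
im=snap('wrist','wr1');snap('side','si1')
cv2.imwrite('pics/wr1b.png',np.clip(im[:,:,::-1]*1.5,0,255).astype(np.uint8))
print(proj('wr1',[.599,.344,.075]),-cal('wr1')[1].T@cal('wr1')[2])
```

```text
2.65 [0.59663495 0.3435415  0.1705099 ] 97.03038383773864 [-0.57677291  0.57855628 -0.0242508   1.49911329  0.01511694  1.06486416
  1.08908493] [ 0.56652485  0.71736733 -0.14524302]
[256.6455652  207.56532854] [0.51563897 0.33352866 0.31372098]
```

View pics/wr1b.png

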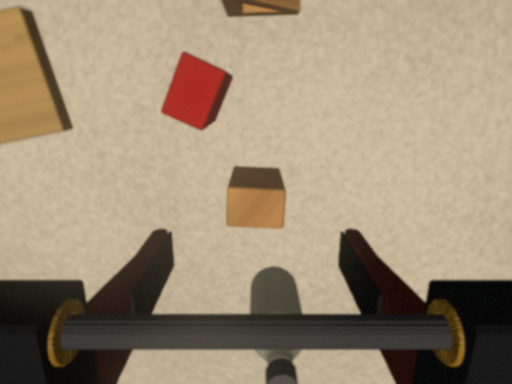

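The wrist view shows the cleat between the fingers, its top face with corners at about (229,187), (285,190), (283,228), (227,226). The red decoy is at (197,90) and clear of the fingers.

Run:
```python
from h import *
np.set_printoptions(precision=4,suppress=True)
im=cv2.imread('pics/wr1.png');hsv=cv2.cvtColor(im,cv2.COLOR_BGR2HSV)[150:240,210:300]
print(hsv[60,45],hsv[27,45],hsv[5,5])
m=((hsv[...,0]<22)&(hsv[...,1]>90)&(hsv[...,2]>95)).astype(np.uint8)
c=max(cv2.findContours(m,0,2)[0],key=cv2.contourArea)
b=cv2.boxPoints(cv2.minAreaRect(c))+[210,150];print(b,cv2.contourArea(c))
P=np.array([onz('wr1',u,.075) for u in b]);print(P,P.mean(0))
print([(round(np.linalg.norm(d:=P[(i+1)%4]-P[i]),4),round(np.degrees(np.arctan2(d[1],d[0]))%180,1)) for i in range(4)])
print(tri('wr1',b.mean(0),'si0',(217.2,334.8)),tri('wr1',b.mean(0),'sc0',(380,290.2)))
```

```text
[ 15 148 110] [ 16 119  60] [ 19  58 132]
[[224.8655 225.7094]
 [227.0596 186.9468]
 [285.3822 190.2481]
 [283.1881 229.0107]] 2125.0
[[0.6165 0.3218 0.075 ]
 [0.5857 0.3204 0.075 ]
 [0.583  0.3634 0.075 ]
 [0.6137 0.3663 0.075 ]] [0.5997 0.343  0.075 ]
[(np.float64(0.0308), np.float64(2.5)), (np.float64(0.043), np.float64(93.7)), (np.float64(0.0309), np.float64(5.4)), (np.float64(0.0446), np.float64(93.6))]
(array([0.5974, 0.3434, 0.0761]), np.float64(0.0033426916659531638)) (array([0.6009, 0.3438, 0.0703]), np.float64(0.001506096956452211))
```

Call:
{"name": "move_arm", "arguments": {
  "plan": [0,0,0.75,-0.15,0,0,-1,0,0,0,0,0,0.96,-1,0,0,0,0,0,0.96,-1,0,0,0,0,0,0.96,-1,0,0,0,0,0,0.96,-1,0,0,0,0,0,0.96,-1,0,0,0,0,0,0.96,-1,0,0,0,0,0,0,-1]
}}

```text
clock: 3.42
tcp_pos: [0.5974, 0.3426, 0.0513]
tcp_rot: [-0.033, 0.999, -0.002, -0.003]
force: [-1.0, -0.7, -0.9]
width: 0.0874
gripper_force: 0.0
```

Call:
{"name": "move_arm", "arguments": {
  "newtons": 15,
  "plan": [0,0,0,0,0,0,1,0,0,0,0,0,0,1,0,0,0,0,0,0,1,0,0,0,0,0,0,1,0,0,0,0,0,0,1,0,0,0,0,0,0,1]
}}

```text
clock: 3.92
tcp_pos: [0.6002, 0.3442, 0.0566]
tcp_rot: [-0.034, 0.999, 0.0, 0.001]
force: [-1.0, -0.1, -1.2]
width: 0.0512
gripper_force: 0.0
```

Call:
{"name": "move_arm", "arguments": {
  "plan": [0,0,0,0,0,0,1,0,0,0,0,0,0,1,0,0,0,0,0,0,1,0,0,0,0,0,0,1]
}}

```text
clock: 4.25
tcp_pos: [0.6, 0.3441, 0.0562]
tcp_rot: [-0.034, 0.999, 0.0, 0.0]
force: [-1.1, -2.1, 5.0]
width: 0.0437
gripper_force: 15.0
```

Run:
```python
from h import *
o=robot.get_obs();r=R.from_quat(o['tcp_rot']).as_matrix();print(o['clock'],o['tcp_pos'],np.degrees(np.arctan2(r[1,1],r[0,1])),o['width'],o['gripper_force'])
```

```text
4.25 [0.59999212 0.34413538 0.05622163] 93.85904908318301 0.043735317118847976 14.988935440778732
```

Call:
{"name": "move_arm", "arguments": {
  "plan": [0,0,0,0,0,-0.5,1,0,0,0,0,0,-0.9,1,0,0,0,0,0,-1,1,0,0,0,0,0,-1,1,0,0,0,0,0,-1,1,0,0,0,0,0,-1,1,0,0,0,0,0,-0.9,1,0,0,0,0,0,-0.4,1]
}}

```text
clock: 4.92
tcp_pos: [0.6007, 0.3445, 0.193]
tcp_rot: [-0.034, 0.999, 0.001, 0.002]
force: [-0.2, 0.7, -0.1]
width: 0.0441
gripper_force: 15.0
```

Call:
{"name": "move_arm", "arguments": {
  "plan": [0,0,0,0.16,-0.96,0,1,0,0,0,0.16,-0.96,0,1,0,0,0,0.16,-0.96,0,1,0,0,0,0.16,-0.96,0,1,0,0,0,0.16,-0.96,0,1,0,0,0,0.16,-0.96,0,1,0,0,0,0.16,-0.96,0,1,0,0,0,0.16,-0.96,0,1,0,0,0,0.16,-0.96,0,1,0,0,0,0.16,-0.96,0,1]
}}

```text
clock: 5.75
tcp_pos: [0.5803, 0.1493, 0.1894]
tcp_rot: [-0.034, 0.999, -0.0, -0.0]
force: [-1.4, -0.2, 1.1]
width: 0.0438
gripper_force: 15.0
```

Call:
{"name": "move_arm", "arguments": {
  "plan": [0,0,0,0.16,-0.96,0,1,0,0,0,0.16,-0.96,0,1,0,0,0,0.16,-0.96,0,1,0,0,0,0.16,-0.96,0,1,0,0,0,0.16,-0.96,0,1,0,0,0,0.16,-0.96,0,1,0,0,0,0.16,-0.96,0,1,0,0,0.95,0,0,0,1,0,0,0.95,0,0,0,1,0,0,0.95,0,0,0,1]
}}

```text
clock: 6.58
tcp_pos: [0.5672, 0.0141, 0.1895]
tcp_rot: [0.068, 0.998, -0.0, -0.0]
force: [0.6, 0.9, -0.5]
width: 0.0437
gripper_force: 15.0
```

Call:
{"name": "move_arm", "arguments": {
  "plan": [0,0,0.95,0,0,0,1,0,0,0.95,0,0,0,1,0,0,0.95,0,0,0,1,0,0,0.95,0,0,0,1,0,0,0.95,0,0,0,1,0,0,0.95,0,0,0,1,0,0,0.95,0,0,0,1,0,0,0.95,0,0,0,1,0,0,0.95,0,0,0,1,0,0,0.95,0,0,0,1]
}}

```text
clock: 7.42
tcp_pos: [0.5671, 0.0147, 0.1894]
tcp_rot: [0.389, 0.921, -0.0, -0.0]
force: [-0.3, 0.1, -0.2]
width: 0.0441
gripper_force: 15.0
```

Call:
{"name": "move_arm", "arguments": {
  "plan": [0,0,0.95,0,0,0,1,0,0,0.95,0,0,0,1,0,0,0.95,0,0,0,1,0,0,0.95,0,0,0,1,0,0,0.95,0,0,0,1,0,0,0.95,0,0,0,1,0,0,0.95,0,0,0,1,0,0,0,0,0,0,1]
}}

```text
clock: 8.08
tcp_pos: [0.5672, 0.0148, 0.1894]
tcp_rot: [0.59, 0.807, -0.0, -0.0]
force: [-0.6, 0.3, -0.5]
width: 0.0443
gripper_force: 15.0
```

Run:
```python
from h import *
o=robot.get_obs();r=R.from_quat(o['tcp_rot']).as_matrix();print(o['clock'],o['tcp_pos'],np.degrees(np.arctan2(r[1,1],r[0,1])),o['width'],o['gripper_force'],o['q'])
im=snap('wrist','wr2');i2=snap('side','si2');i3=snap('scene','sc2')
z=lambda a,x,y,w,h,W,H:cv2.resize(a[y:y+h,x:x+w],(W,H),interpolation=cv2.INTER_CUBIC)
v=np.hstack([im,np.vstack([z(i2,230,130,96,128,288,384)])])[:,:,::-1]
cv2.imwrite('pics/v2.png',np.clip(v*1.5,0,255).astype(np.uint8))
print(proj('wr2',[.5599,.0342,.018]),proj('wr2',[.5599,.0342,.078]))
```

```text
8.0833 [0.56723031 0.01481642 0.18944978] 17.697142374212728 0.04431651101339362 14.988978803157806 [-0.36489727  0.3719088   0.32773543  1.81627468 -0.14156742  0.97683883
  0.33039493]
[256.60322006 155.62487524] [256.75190673 170.12008359]
```

View pics/v2.png

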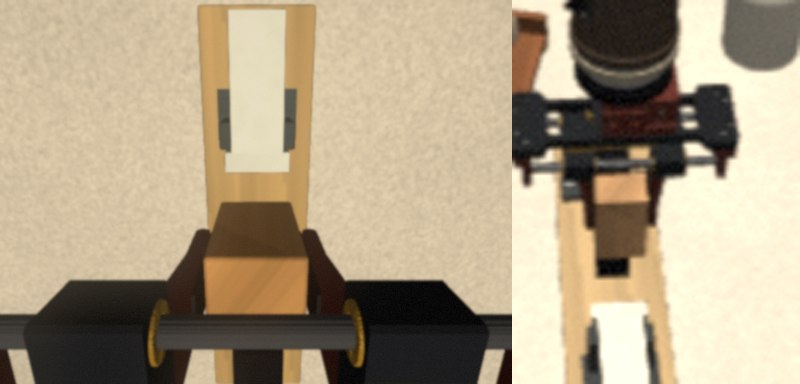

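The wrist view shows the bracket plate's front top edge at row ~171, from col 225 to 290, and the held cleat is square to it. Predicted position of that edge was (256.8,170.1), so the board estimate holds. I'll turn that edge into numbers.

Run:
```python
from h import *
np.set_printoptions(precision=4,suppress=True)
g=cv2.imread('pics/wr2.png')
h=cv2.cvtColor(g,cv2.COLOR_BGR2HSV).astype(int)
w=(h[...,1]<45)&(h[...,2]>100)
print('col sat down', h[155:185:2,257,1],h[155:185:2,257,2])
r=np.where(h[166,200:315,1]<50)[0]+200;print(r.min(),r.max(),h[166,215:300:4,1])
L=onz('wr2',(225,171.5),.078);Q=onz('wr2',(290,171.5),.078);d=Q-L
print(L,Q,np.linalg.norm(d),np.degrees(np.arctan2(d[1],d[0])),(L+Q)/2)
# board edges at z=.018: two rows
for row,a,b in((20,199.5,315),(160,205,310)):print(onz('wr2',(a,row),.018),onz('wr2',(b,row),.018))
print(tri('wr2',(257.5,171.5),'si0',(267,234)))
o=robot.get_obs();u=np.array([np.cos(np.radians(107.6)),np.sin(np.radians(107.6))]);p=((L+Q)/2)[:2]
e=p-o['tcp_pos'][:2];print('along',e@u,'side',e@[-u[1],u[0]])
```

```text
col sat down [ 44  46  44  44  46  46  47  47  53 109 128 128 130 131 128] [150 151 150 151 151 151 152 151 143 126 132 131 131 130 131]
226 287 [128 127 122  45  48  48  46  47  44  48  46  46  46  44  45  48  47  45
  46 122 128 126]
[0.5368 0.0257 0.078 ] [0.5848 0.041  0.078 ] 0.05033704652243786 17.680825926221477 [0.5608 0.0333 0.078 ]
[0.4788 0.1298 0.018 ] [0.5716 0.1594 0.018 ]
[0.5146 0.0154 0.018 ] [0.6094 0.0456 0.018 ]
(array([0.5595, 0.0281, 0.0568]), np.float64(0.005829057660483658))
along 0.01965398596863471 side 0.000636694144083919
```

Call:
{"name": "move_arm", "arguments": {
  "plan": [0,0,0,-0.1,0,0.7,1,0,0,0,0,0,0.9,1,0,0,0,0,0,0.9,1,0,0,0,0,0,0.9,1,0,0,0,0,0,0.9,1,0,0,0,0,0,0.7,1,0,0,0,0,0,0.45,1,0,0,0,0,0,0.15,1,0,0,0,0,0,0,1,0,0,0,0,0,0,1]
}}

```text
clock: 9.07
tcp_pos: [0.5685, 0.0127, 0.0783]
tcp_rot: [0.589, 0.808, 0.0, 0.0]
force: [0.4, -0.6, -0.9]
width: 0.0442
gripper_force: 15.0
```

Call:
{"name": "move_arm", "arguments": {
  "plan": [0,0,0,0,0,0.05,1,0,0,0,0,0,0.05,1,0,0,0,0,0,0,1]
}}

```text
clock: 9.32
tcp_pos: [0.5684, 0.0129, 0.0762]
tcp_rot: [0.589, 0.808, 0.0, 0.0]
force: [-0.3, 0.2, -0.5]
width: 0.0439
gripper_force: 15.0
```

Run:
```python
from h import *
o=robot.get_obs();print(o['clock'],o['tcp_pos'],o['force'],o['gripper_force'],o['width'])
```

```text
9.3167 [0.56838824 0.0128903  0.07620981] [-0.30764254  0.1520821  -0.52608468] 14.98815044760704 0.04391977356168647
```

Call:
{"name": "move_arm", "arguments": {
  "plan": [0,0,0,0,0,0.05,1,0,0,0,0,0,0.05,1,0,0,0,0,0,0,1]
}}

```text
clock: 9.57
tcp_pos: [0.5683, 0.0129, 0.0741]
tcp_rot: [0.589, 0.808, 0.0, 0.0]
force: [0.6, 0.2, 3.4]
width: 0.0438
gripper_force: 15.0
```

Run:
```python
from h import *
o=robot.get_obs();print(o['clock'],o['tcp_pos'],o['force'],o['gripper_force'],o['width'])
```

```text
9.5667 [0.56833142 0.01286429 0.07409858] [0.56457667 0.16775033 3.39814606] 14.992432594299316 0.04383167398241493
```

The cleat touched down at 0.0741, where it should. I'll release, then lift.

Call:
{"name": "move_arm", "arguments": {
  "plan": [0,0,0,0,0,0,-1,0,0,0,0,0,0,-1,0,0,0,0,0,0,-1,0,0,0,0,0,0,-1,0,0,0,0,0,0,-1,0,0,0,0,0,0,-1,0,0,0,0,0,0,-1]
}}

```text
clock: 10.15
tcp_pos: [0.5681, 0.0128, 0.0737]
tcp_rot: [0.589, 0.808, -0.0, -0.0]
force: [0.1, 0.6, -0.6]
width: 0.0861
gripper_force: 0.0
```

Call:
{"name": "move_arm", "arguments": {
  "plan": [0,0,0,0,0,-0.5,-1,0,0,0,0,0,-1,-1,0,0,0,0,0,-1,-1,0,0,0,0,0,-1,-1,0,0,0,0,0,-1,-1,0,0,0,0,0,-1,-1,0,0,0,0,0,-1,-1,0,0,0,0,0,-0.8,-1,0,0,0,0,0,0,-1]
}}

```text
clock: 10.9
tcp_pos: [0.5698, 0.0126, 0.2239]
tcp_rot: [0.589, 0.808, 0.002, 0.002]
force: [0.3, -0.7, 0.0]
width: 0.0881
gripper_force: 0.0
```

Run:
```python
from h import *
o=robot.get_obs();print(o['clock'],o['tcp_pos'],o['width'],o['q'])
im=snap('wrist','wr3');i2=snap('side','si3');i3=snap('scene','sc3')
z=lambda a,x,y,w,h,W,H:cv2.resize(a[y:y+h,x:x+w],(W,H),interpolation=cv2.INTER_CUBIC)
v=np.hstack([im,z(i3,190,140,168,224,288,384)])[:,:,::-1]
cv2.imwrite('pics/v3.png',np.clip(v*1.5,0,255).astype(np.uint8))
```

```text
10.9 [0.56980059 0.01263754 0.22388243] 0.08812661273607633 [-0.37103573  0.33606339  0.33872202  1.77778233 -0.12798245  1.04316733
  0.3254259 ]
```

View pics/v3.png

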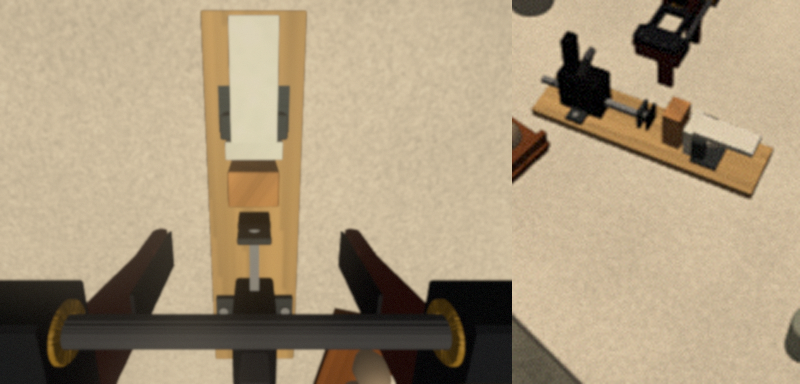

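The cleat stands free and square before the plate; its top is at (253,188), and the jaw pad sits at (254,228). Next I move above the handle and turn 90° so the fingers close along the clamp's x.

Call:
{"name": "move_arm", "arguments": {
  "plan": [0,0,0.98,0,0,0,-1,0,0,0.98,0,0,0,-1,0,0,0.98,0,0,0,-1,0,0,0.98,0,0,0,-1,0,0,0.98,0,0,0,-1,0,0,0.98,0,0,0,-1,0,0,0.98,0,0,0,-1,0,0,0.98,0,0,0,-1,0,0,0.98,0,0,0,-1,0,0,0.98,0,0,0,-1]
}}

```text
clock: 11.88
tcp_pos: [0.5673, 0.0127, 0.2184]
tcp_rot: [0.827, 0.563, -0.001, -0.0]
force: [0.2, 0.3, 0.8]
width: 0.0877
gripper_force: 0.0
```

Call:
{"name": "move_arm", "arguments": {
  "plan": [0,0,0.98,0,0,0,-1,0,0,0.98,0,0,0,-1,0,0,0.98,0,0,0,-1,0,0,0.98,0,0,0,-1,0,0,0.98,0,0,0,-1,0,0,0.98,0,0,0,-1,0,0,0.98,0,0,0,-1,0,0,0.98,0,0,0,-1,0,0,0.98,0,0,0,-1,0,0,0.98,0,0,0,-1]
}}

```text
clock: 12.72
tcp_pos: [0.5673, 0.0127, 0.2184]
tcp_rot: [0.968, 0.253, -0.001, 0.0]
force: [-0.0, 0.3, 0.7]
width: 0.0878
gripper_force: 0.0
```

Call:
{"name": "move_arm", "arguments": {
  "plan": [0,0,0.98,0,0,0,-1,0,0,0.98,0,0,0,-1,0,0,0.94,0,0,0,-1,0,0,0,0,0.9,0,-1,0,0,0,0,0.9,0,-1,0,0,0,0,0.9,0,-1,0,0,0,0,0.9,0,-1,0,0,0,0,0.9,0,-1,0,0,0,0,0.9,0,-1,0,0,0,0,0.9,0,-1]
}}

```text
clock: 13.55
tcp_pos: [0.6062, -0.1078, 0.2183]
tcp_rot: [0.988, 0.155, -0.001, -0.0]
force: [0.2, 1.5, 0.2]
width: 0.0879
gripper_force: 0.0
```

Call:
{"name": "move_arm", "arguments": {
  "plan": [0,0,0,0,0.9,0,-1,0,0,0,0,0.9,0,-1,0,0,0,0,0.4,0,-1,0,0,0,0,0,0,-1]
}}

```text
clock: 13.88
tcp_pos: [0.6196, -0.1512, 0.2186]
tcp_rot: [0.988, 0.154, -0.001, 0.0]
force: [-0.6, 0.1, 0.4]
width: 0.0877
gripper_force: 0.0
```

Run:
```python
from h import *
o=robot.get_obs();r=R.from_quat(o['tcp_rot']).as_matrix();p=o['tcp_pos'];print(o['clock'],p,np.degrees(np.arctan2(r[1,1],r[0,1])),o['q'])
u=np.array([np.cos(np.radians(107.65)),np.sin(np.radians(107.65))]);pf=np.array([.5608,.0333])
e=p[:2]-pf;print('clamp x',e@u*1e3+70,'y',e@[-u[1],u[0]]*1e3)
im=snap('wrist','wr4');i2=snap('side','si4');i3=snap('scene','sc4')
z=lambda a,x,y,w,h,W,H:cv2.resize(a[y:y+h,x:x+w],(W,H),interpolation=cv2.INTER_CUBIC)
v=np.hstack([im,np.vstack([z(i2,220,120,96,64,288,192),z(i3,190,130,96,64,288,192)])])[:,:,::-1]
cv2.imwrite('pics/v4.png',np.clip(v*1.5,0,255).astype(np.uint8))
f=lambda X,Y,Z: np.round(proj('wr4',[*(pf+u*(X-70)/1e3+np.array([-u[1],u[0]])*Y/1e3),Z]))
for X,Y in((-150,13),(-150,-13),(-130,13),(-130,-13)):print(f(X,Y,.173))
print(f(-97,13,.155),f(-97,-13,.155))
```

```text
13.8833 [ 0.61961817 -0.15122594  0.21863376] -72.32164539202743 [-0.2978926   0.51669766  0.674083    1.62238251 -0.34655833  1.12706689
 -0.79878493]
clamp x -123.67340726874903 y -0.10082717425067317
[298. 245.]
[300. 205.]
[266. 245.]
[266. 205.]
[215. 234.] [214. 196.]
```

View pics/v4.png

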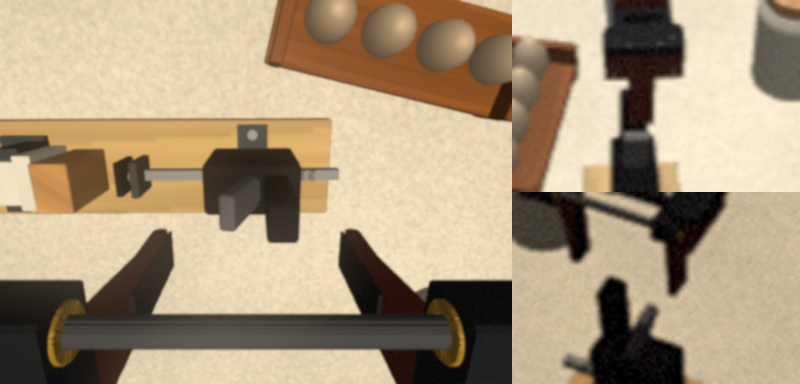

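The wrist view shows the handle top at cols 266–298 and the trigger's front at col ~218, both matching the predictions, and between the fingers. I'll descend and shift to the pump position.

Call:
{"name": "move_arm", "arguments": {
  "newtons": 20,
  "plan": [0,0,0,0,0,0.5,-1,0,0,0,0,0,0.9,-1,0,0,0,0,0,0.9,-1,0,0,0,0,0,0.9,-1,0,0,0,0,0,0.48,-1,0,0,0,0,0.2,0,-0.85,0,0,0,0,0.25,0,-0.73,0,0,0,0,0,0,-0.73]
}}

```text
clock: 14.7
tcp_pos: [0.6237, -0.159, 0.1472]
tcp_rot: [0.988, 0.155, 0.001, 0.001]
force: [-0.0, -0.3, -0.2]
width: 0.0761
gripper_force: 0.0
```

Call:
{"name": "move_arm", "arguments": {
  "plan": [0,0,0,0,0,0,-0.5,0,0,0,0,0,0,-0.3,0,0,0,0,0,0,-0.2,0,0,0,0,0,0,-0.12,0,0,0,0,0,0,-0.04,0,0,0,0,0,0,0.04,0,0,0,0,0,0,0.12,0,0,0,0,0,0,0.2,0,0,0,0,0,0,0.26,0,0,0,0,0,0,0.3]
}}

```text
clock: 15.53
tcp_pos: [0.6246, -0.1594, 0.1468]
tcp_rot: [0.988, 0.155, 0.002, 0.002]
force: [5.6, -3.5, -1.7]
width: 0.0352
gripper_force: 20.0
```

```bash
cat > st.py <<'E'
from h import *
import sys
o=robot.get_obs();p=o['tcp_pos'];print(o['clock'],p,o['width'],o['gripper_force'],o['force'])
u=np.array([np.cos(np.radians(107.65)),np.sin(np.radians(107.65))]);pf=np.array([.5608,.0333])
e=p[:2]-pf;print('clamp x',e@u*1e3+70)
a=snap('scene',sys.argv[1]); b=snap('side',sys.argv[1]+'b')
z=lambda a,x,y,w,h,W,H:cv2.resize(a[y:y+h,x:x+w],(W,H),interpolation=cv2.INTER_CUBIC)
v=np.hstack([z(a,210,150,120,90,500,375),z(b,225,160,72,90,300,375)])[:,:,::-1]
cv2.imwrite('pics/'+sys.argv[1]+'v.png',np.clip(v*1.6,0,255).astype(np.uint8))
E
python3 st.py p1
```

```text
15.5333 [ 0.62461394 -0.15944093  0.14683444] 0.03521359072321767 20.003939867019653 [ 5.62401711 -3.51957582 -1.66744177]
clamp x -133.01641715491704
```

View pics/p1v.png

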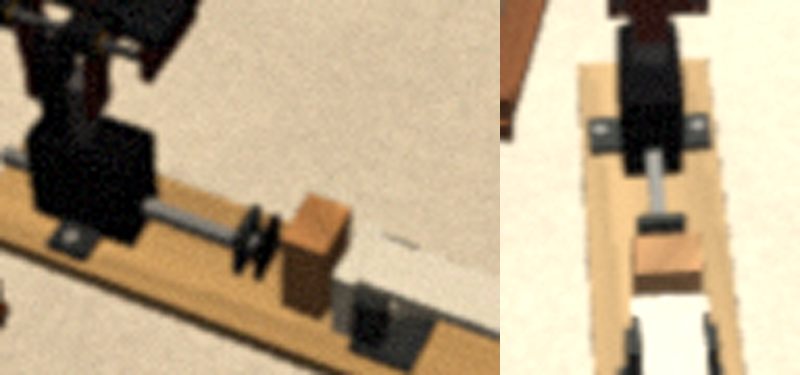

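Full squeeze at 35.2 mm; the picture shows the pad (258,240) now about a pad's thickness from the cleat (312,255). I'll let it fully out and stroke again.

Call:
{"name": "move_arm", "arguments": {
  "plan": [0,0,0,0,0,0,0.18,0,0,0,0,0,0,0.05,0,0,0,0,0,0,-0.08,0,0,0,0,0,0,-0.2,0,0,0,0,0,0,-0.4,0,0,0,0,0,0,-0.6,0,0,0,0,0,0,-0.73,0,0,0,0,0,0,-0.73,0,0,0,0,0,0,-0.73]
}}

```text
clock: 16.38
tcp_pos: [0.6229, -0.1576, 0.1461]
tcp_rot: [0.988, 0.155, -0.0, -0.0]
force: [0.4, -0.1, -0.1]
width: 0.0756
gripper_force: 0.0
```

Call:
{"name": "move_arm", "arguments": {
  "plan": [0,0,0,0,0,0,-0.5,0,0,0,0,0,0,-0.3,0,0,0,0,0,0,-0.2,0,0,0,0,0,0,-0.12,0,0,0,0,0,0,-0.04,0,0,0,0,0,0,0.04,0,0,0,0,0,0,0.12,0,0,0,0,0,0,0.2,0,0,0,0,0,0,0.26,0,0,0,0,0,0,0.3]
}}

```text
clock: 17.22
tcp_pos: [0.6243, -0.1596, 0.1464]
tcp_rot: [0.988, 0.155, 0.001, 0.002]
force: [5.5, -3.6, -3.1]
width: 0.0351
gripper_force: 20.0
```

```bash
python3 st.py p2
python3 - <<'E'
from h import *
a=cv2.imread('pics/p1b.png');b=cv2.imread('pics/p2b.png')
# dark/steel jaw & cleat along board axis in side view: column ~ 262, rows
for n,i in(('p1',a),('p2',b)):
    h=cv2.cvtColor(i,cv2.COLOR_BGR2HSV)[195:240,255:272];print(n,'V',h[:,6:11,2].mean(1).astype(int).tolist());print('S',h[:,6:11,1].mean(1).astype(int).tolist())
E
```

```text
17.2167 [ 0.62426594 -0.15955245  0.14639096] 0.03512490097686867 20.00456929206848 [ 5.52881208 -3.56169299 -3.06071076]
clamp x -133.0171752001572
p1 V [23, 47, 64, 68, 69, 74, 87, 109, 122, 123, 123, 123, 124, 123, 121, 113, 81, 51, 33, 22, 46, 96, 138, 140, 139, 137, 136, 135, 134, 127, 98, 62, 58, 60, 65, 98, 157, 170, 172, 172, 172, 173, 173, 174, 173]
S [24, 22, 69, 21, 14, 32, 45, 52, 52, 54, 54, 52, 52, 52, 51, 48, 38, 24, 21, 27, 97, 118, 123, 122, 121, 122, 121, 122, 122, 122, 125, 125, 128, 123, 107, 53, 33, 35, 35, 36, 35, 35, 35, 34, 34]
p2 V [24, 49, 59, 61, 68, 73, 86, 108, 122, 122, 124, 123, 124, 122, 122, 120, 120, 119, 109, 63, 60, 96, 137, 140, 138, 137, 136, 135, 134, 127, 98, 62, 58, 60, 65, 99, 157, 170, 171, 171, 172, 173, 173, 174, 172]
S [47, 30, 38, 51, 32, 26, 45, 50, 52, 54, 53, 52, 53, 53, 50, 48, 49, 49, 47, 30, 52, 112, 122, 122, 122, 122, 122, 121, 122, 121, 123, 128, 123, 124, 110, 54, 34, 35, 35, 35, 35, 35, 34, 34, 34]
```

Call:
{"name": "move_arm", "arguments": {
  "plan": [0,0,0,0,0,0,0.18,0,0,0,0,0,0,0.05,0,0,0,0,0,0,-0.08,0,0,0,0,0,0,-0.2,0,0,0,0,0,0,-0.4,0,0,0,0,0,0,-0.6,0,0,0,0,0,0,-0.73,0,0,0,0,0,0,-0.73,0,0,0,0,0,0,-0.73]
}}

```text
clock: 18.07
tcp_pos: [0.623, -0.1576, 0.1461]
tcp_rot: [0.988, 0.155, 0.0, -0.0]
force: [-0.4, -0.5, 0.1]
width: 0.0758
gripper_force: 0.0
```

Call:
{"name": "move_arm", "arguments": {
  "plan": [0,0,0,0,0,0,-0.5,0,0,0,0,0,0,-0.3,0,0,0,0,0,0,-0.2,0,0,0,0,0,0,-0.12,0,0,0,0,0,0,-0.04,0,0,0,0,0,0,0.04,0,0,0,0,0,0,0.12,0,0,0,0,0,0,0.2,0,0,0,0,0,0,0.26,0,0,0,0,0,0,0.3]
}}

```text
clock: 18.9
tcp_pos: [0.6243, -0.1595, 0.1464]
tcp_rot: [0.988, 0.155, 0.001, 0.002]
force: [6.1, -5.9, -2.0]
width: 0.035
gripper_force: 20.0
```

```bash
python3 st.py p3
python3 - <<'E'
from h import *
b=cv2.imread('pics/p3b.png')
h=cv2.cvtColor(b,cv2.COLOR_BGR2HSV)[195:240,255:272];print('V',h[:,6:11,2].mean(1).astype(int).tolist());print('S',h[:,6:11,1].mean(1).astype(int).tolist())
E
```

```text
18.9 [ 0.62428417 -0.15954972  0.1464444 ] 0.03502991043876243 20.003952383995056 [ 6.14241271 -5.8826978  -2.01454006]
clamp x -133.0200990437346
V [26, 48, 60, 63, 63, 66, 86, 108, 121, 122, 124, 123, 124, 122, 121, 120, 120, 118, 120, 117, 112, 105, 132, 141, 140, 138, 136, 135, 135, 134, 124, 73, 57, 58, 63, 99, 157, 171, 171, 172, 172, 172, 173, 173, 173]
S [29, 28, 30, 23, 18, 21, 43, 50, 52, 53, 54, 51, 53, 53, 49, 49, 47, 49, 48, 46, 46, 70, 114, 120, 122, 122, 122, 122, 122, 124, 122, 127, 127, 126, 109, 53, 33, 34, 34, 35, 35, 35, 36, 34, 35]
```

View pics/p3v.png

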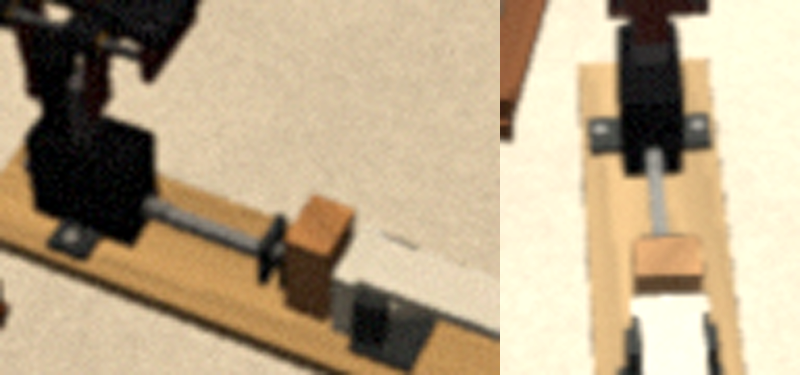

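The pad is now on the cleat and has nudged it slightly towards the plate. Next is the fourth stroke, held at 20 N.

Call:
{"name": "move_arm", "arguments": {
  "plan": [0,0,0,0,0,0,0.18,0,0,0,0,0,0,0.05,0,0,0,0,0,0,-0.08,0,0,0,0,0,0,-0.2,0,0,0,0,0,0,-0.4,0,0,0,0,0,0,-0.6,0,0,0,0,0,0,-0.73,0,0,0,0,0,0,-0.73,0,0,0,0,0,0,-0.73]
}}

```text
clock: 19.75
tcp_pos: [0.623, -0.1576, 0.1461]
tcp_rot: [0.988, 0.155, 0.0, -0.0]
force: [0.6, 1.0, 0.3]
width: 0.0757
gripper_force: 0.0
```

Call:
{"name": "move_arm", "arguments": {
  "plan": [0,0,0,0,0,0,-0.5,0,0,0,0,0,0,-0.3,0,0,0,0,0,0,-0.2,0,0,0,0,0,0,-0.12,0,0,0,0,0,0,-0.04,0,0,0,0,0,0,0.04,0,0,0,0,0,0,0.12,0,0,0,0,0,0,0.2,0,0,0,0,0,0,0.26,0,0,0,0,0,0,0.3]
}}

```text
clock: 20.58
tcp_pos: [0.6239, -0.1586, 0.1464]
tcp_rot: [0.988, 0.155, 0.001, 0.001]
force: [4.9, -2.1, -0.4]
width: 0.0373
gripper_force: 20.0
```

Call:
{"name": "move_arm", "arguments": {
  "plan": [0,0,0,0,0,0,0.4,0,0,0,0,0,0,0.4,0,0,0,0,0,0,0.4,0,0,0,0,0,0,0.4]
}}

```text
clock: 20.92
tcp_pos: [0.6239, -0.1586, 0.1464]
tcp_rot: [0.988, 0.155, 0.001, 0.001]
force: [5.6, -1.9, 0.5]
width: 0.0369
gripper_force: 20.0
```

```bash
python3 st.py p4
python3 - <<'E'
from h import *
b=cv2.imread('pics/p4b.png')
h=cv2.cvtColor(b,cv2.COLOR_BGR2HSV)[195:240,255:272];print('V',h[:,6:11,2].mean(1).astype(int).tolist());print('S',h[:,6:11,1].mean(1).astype(int).tolist())
E
```

```text
20.9167 [ 0.62391821 -0.1585809   0.14642643] 0.03688347507877864 20.002487003803253 [ 5.56794731 -1.92584649  0.49529196]
clamp x -131.98592063075364
V [33, 57, 59, 62, 60, 67, 77, 103, 121, 123, 123, 123, 125, 122, 121, 120, 119, 119, 120, 118, 116, 115, 121, 132, 141, 141, 139, 137, 135, 135, 134, 127, 99, 62, 61, 98, 157, 170, 171, 172, 172, 173, 173, 173, 173]
S [43, 29, 46, 24, 12, 35, 43, 50, 53, 53, 54, 52, 54, 52, 49, 49, 48, 48, 48, 47, 45, 44, 57, 93, 119, 121, 122, 123, 123, 121, 123, 122, 124, 123, 106, 51, 34, 35, 35, 36, 35, 35, 34, 34, 34]
```

View pics/p4v.png

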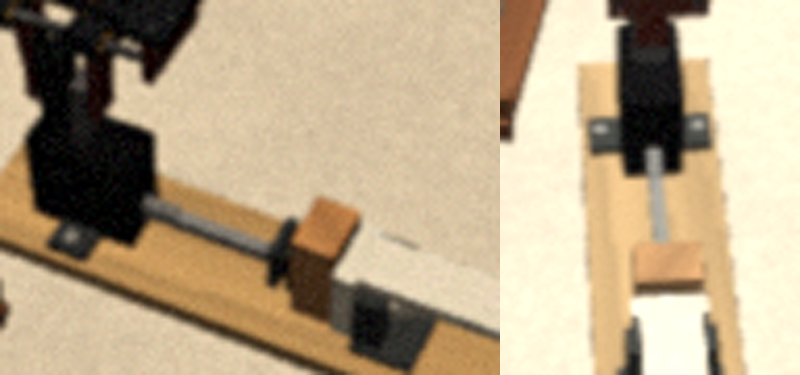

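The cleat (325,255) is upright and flat against the plate, with the pad pressed on it. The trigger stalled at 36.9 mm under 20 N, short of its stop, so the pad is bearing firmly. Handing in.

```bash
python3 -c "
from bench import robot
print(robot.close_job())"
```

```text
the job is handed in; nothing more can be done
None
```

I handed the job in at about 21 s, with the cleat upright, centred and pressed flat against the bracket, and the trigger still held at 20 N (about 15 N at the pad by the given figures); no verdict came back.

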